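# Load the graphite electrode into its carrier behind the gravity catch

### The arm

A 6-joint arm with a two-finger parallel gripper is mounted at the origin on a cart in front of the work surface, level with it; the furniture and walls round the work are solid. World frame = base frame: x ahead of the robot, y to its left, z up, the work surface at z = 0. Lengths are in m, angles in degrees, forces in N, time in s.
With the tool pointing down it reaches from about 0.4 to 0.825 m from the base axis. Payload 7 kg.
Tool frame: the origin (TCP) lies midway between the tips of the shut fingers; the grasp point (between the pads) lies 19 mm behind it; z points along the fingers, y is the direction in which the jaws open and shut (so a half turn about z gives the same grasp; the last joint's range is limited). The gripper opens to 88 mm and grips with 3 to 60 N. Pads are 19 mm wide; open, the fingers measure 130 mm over their backs; the gripper's body (78 mm by 193 mm) begins 47 mm behind the grasp point.
Start: joints at [84.861, 20.546, 0.682, 0, -70.136, -16.507], TCP at [0.249, 0.627, 0.227] pointing down, gripper open.
Joint ranges: [-176.03, 176.03], [-82.01, 121.73], [-58.28, 71.71], [-173.87, 95.51], [-174.79, -0.11], [-173.66, 173.66]. Speed limits (degrees/s): [136.94, 136.94, 172.46, 180, 180, 180].

### API

Orientations are given as a 3x3 rotation matrix whose columns are the frame's x, y, z axes.
In Python, from rig import robot gives the robot as it stands. Calls block until the motion is done:
- robot.goto(position, orientation): joint-space move of the TCP to a pose.
- robot.servo_line(position, ori=None, speed=0.15): straight line of the TCP; ori=None keeps the orientation; speed is the mean speed in m/s.
- robot.movej(angles): joint-space move.
- robot.move_gripper(opening): opening from 0.0 (shut) to 1.0 (fully open); the grip force is fixed at half the most; returns when the fingers have stopped.
- robot.dwell(seconds).
- robot.ik(position, orientation): joint angles nearest the present ones, or None.
- robot.grab_frame(name): name is "scene" or "top"; returns (picture, depth): 400x640x3 uint8, red, green, blue; 400x640 float32, m along the optical axis (not along the pixel's ray), 0 where there is no reading.
- robot.camera_info(name): a dict with "vfov" (degrees; the focal length in pixels is half the picture's height over the tangent of half this angle, whatever the lens; pixels are square), "cx", "cy" (the principal point, pixels), "view" (4x4, takes a point from world to camera coordinates). Camera axes: x right, y down, z forward; pixel columns grow to the right and rows downward; lengths in m; the calibration is good to about 2 mm. A picture is of the moment at which its call begins. camera_info takes no time and is no camera call.
A pose or a line that the arm cannot do raises robot.Unreachable and nothing moves.
- robot.job_done(): hands the job in, once; it reports no verdict.
Readings, each from a call of its own:
- robot.read_t(): time.
- robot.read_qpos(): joint angles.
- robot.read_qvel(): joint speeds.
- robot.read_effort(): joint torques, N m.
- robot.read_position(): TCP position.
- robot.read_tcp_rot(): TCP orientation.
- robot.read_force(): force on the tool from outside, world axes, zero at the start.
- robot.read_ft_torque(): the same for the moment, N m.
- robot.read_grip_width(): opening from 0.0 (shut) to 1.0 (fully open).
Only numpy, scipy, OpenCV 4.12 (cv2) and the standard library are available. Lean on these libraries where they do the work, as an engineer would, in place of code of your own. Each camera call takes 0.05 s, during which the arm holds its last target.

### The job

Lift the black graphite electrode out of its stand, set it down upright on the open deck of the aluminium carrier in front of the red catch, its long side along the lane, and let go of it. Then take it again at its outer end and slide it along the lane into the pocket, so that the electrode itself lifts the catch and the catch drops shut behind it. Do not touch the catch with the gripper.

Things in the scene. Friction and masses are not known exactly. Their poses are not given: they have to be found in the camera images.
- electrode_mid (a point): centre of the black graphite electrode, a plain rectangular block 82 mm long (its x), 44 mm wide (its y; grasp across this), 76 mm high (its z), about 0.5 kg; either end may go first. It starts upright in the stand, its underside 8 mm above the bench; only its middle is free to grasp there. Lift it at least 75 mm to clear the posts.
- stand: fixed grey stand, origin at the centre of its underside on the bench: base 130 x 84 x 8 mm, x along the electrode. Four steel posts, 8 mm thick, tops 75 mm above the bench, flank the electrode near its ends at x = +-34, y = +-28.5 mm, leaving 60 mm between them for the fingers; a post 47 mm high stands beyond each end, x = +-48 mm.
- carrier: fixed aluminium carrier, origin on the bench below the centre of a fully loaded electrode; x points along the lane, inward to the end stop, y across, z up. Base plate 100 mm wide, x = -185 to +65 mm, its top (the deck) 10 mm above the bench. Steel guide rails 14 mm high on the deck: 51 mm apart from x = -58 mm inward, flaring outward to 79 mm apart at x = -157 mm.
- deck (a point): point on the carrier's open deck, 10 mm above the bench, at carrier x = -125 mm on the lane's middle line, axes as the carrier's: an electrode set down with its centre over it stands between the flared rails, clear of the catch by some 14 mm.
- pocket (a point): point on the deck in the pocket, below the centre of a loaded electrode (play 4 mm either way along the lane), axes as the carrier's. Side cheeks 51 mm apart, up to 71 mm above the bench, at x = +1 to +45 mm; end stop at x = +45 mm, with hinge ears up to 100 mm above the bench. Beside the outer half of the electrode, x = -41 to 0, stand only the 14 mm rails, so fingers can hold it there.
- catch (a joint): red gravity catch over the lane's middle, angle in rad: 0 = down, grows to 0.9 as its toe is lifted; falls back by its weight (80 g). Strip 14 mm wide, hinged at carrier x = +55 mm, 90 mm above the bench. It rides on the electrode at about 0.1 rad, then reaches at most 22 mm above the electrode's top, and passes between fingers that hold the electrode's long sides.
- catch_toe (a point): lower edge of the catch's toe, at carrier x = -48 mm, 76 mm above the bench when down: 10 mm below the top of an electrode on the deck. The toe is 6 mm thick along the lane; a lip bent outward and up, to x = -70 mm, lets an electrode slid inward lift it.
Things that resemble listed ones, but are neither listed nor needed, are in the scene too. What is shaped like the part that bears electrode_mid but blue or purple is not meant.

How it is judged (in metres and radians):
On the way, in this order (a step that is already met when the one before it is completed fails the run):
1. the electrode stands upright on the open deck in front of the catch, along the lane, let go (x of electrode_mid in the frame of carrier between -0.17 and -0.085 m and y of electrode_mid in the frame of carrier between -0.02 and 0.02 m and z of electrode_mid in the frame of carrier between 0.044 and 0.052 m and angle between electrode_mid's own z axis and vertical below 0.08 rad and angle between the x axis of electrode_mid and the x axis of carrier, either way round below 0.35 rad and value of joint catch below 0.02 rad and contact force between the fingers and electrode below 0.2 N), for 0.2 s.
2. the electrode lifts the catch and passes under it (value of joint catch above 0.06 rad and contact force between electrode and catch above 0.05 N), for 0.1 s.
At the end, for the whole second after the job is handed in: The electrode stands upright (within 0.08 rad) and at rest on the carrier's deck inside the pocket, its centre within 6 mm of the loaded position along the lane and 7 mm across it, and the catch is down (below 0.03 rad) behind it (x of electrode_mid in the frame of carrier between -0.006 and 0.006 m and y of electrode_mid in the frame of carrier between -0.007 and 0.007 m and z of electrode_mid in the frame of carrier between 0.044 and 0.052 m and angle between electrode_mid's own z axis and vertical below 0.08 rad and value of joint catch below 0.03 rad and linear speed of electrode below 0.02 m/s); the robot touches nothing.
It fails at once if the robot touches the catch (contact force between any of the fingers, the arm and catch above 0.5 N).
It also fails if it takes over 51 s, if anything falls off the work surface, if the arm or the gripper's body presses on something with over 40 N, if the wrist force passes 120 N, or if a joint passes its speed limit or range.

## Working session

There is one attempt and no reset: what is moved stays moved. The work goes in short steps, each a Python script; the robot and the scene stay as the last script left them, time stands still between calls to the robot, and variables do not carry over. Pictures are saved under pics/ and viewed, and the job is handed in when it is done.

```bash
ls; mkdir -p pics
cat > h.py <<'E'
import numpy as np, cv2
from rig import robot
def grab(n,save=None):
    im,d=robot.grab_frame(n)
    if save: cv2.imwrite(f'pics/{save}.png',im[:,:,::-1])
    return im,d
def cloud(n,d):
    c=robot.camera_info(n); f=d.shape[0]/2/np.tan(np.radians(c['vfov'])/2)
    v,u=np.mgrid[:d.shape[0],:d.shape[1]]
    P=np.stack([(u-c['cx'])/f*d,(v-c['cy'])/f*d,d],-1)
    T=np.linalg.inv(np.array(c['view']))
    W=P@T[:3,:3].T+T[:3,3]; W[d<=0]=np.nan
    return W
def proj(n,p):
    c=robot.camera_info(n); f=200/np.tan(np.radians(c['vfov'])/2)
    q=np.array(c['view'])@np.r_[p,1]; return f*q[0]/q[2]+c['cx'],f*q[1]/q[2]+c['cy']
E
python3 - <<'E'
from h import *
for n in ('scene','top'):
    im,d=grab(n,n+'0'); np.savez('pics/'+n+'0.npz',im=im,d=d,W=cloud(n,d)); c=robot.camera_info(n); print(c, (d<=0).mean())
print(robot.read_t(),robot.read_tcp_rot())
E
```

```text
pics
{'vfov': 47.44168674662907, 'cx': 315.82299565603734, 'cy': 186.75411782197315, 'view': array([[ 8.16519386e-01, -5.77317587e-01, -7.03979380e-04,
        -4.22281716e-01],
       [-3.38112239e-01, -4.77214239e-01, -8.11139127e-01,
         2.67398973e-01],
       [ 4.67948935e-01,  6.62548847e-01, -5.84852819e-01,
         1.00928467e+00],
       [ 0.00000000e+00,  0.00000000e+00,  0.00000000e+00,
         1.00000000e+00]])} 0.0042265625
{'vfov': 57.71179797775869, 'cx': 320.82959298707453, 'cy': 208.78653154849826, 'view': array([[ 0.0075215 , -0.99981915, -0.01746694,  0.06640396],
       [-0.99735561, -0.006238  , -0.07240767,  0.53748197],
       [ 0.07228561,  0.01796536, -0.99722216,  0.89366951],
       [ 0.        ,  0.        ,  0.        ,  1.        ]])} 0.00392578125
0.1 [[ 9.29443148e-01 -3.68965133e-01 -4.07442053e-04]
 [-3.68965323e-01 -9.29442011e-01 -1.46242409e-03]
 [ 1.60889737e-04  1.50957204e-03 -9.99998848e-01]]
```

View pics/scene0.png

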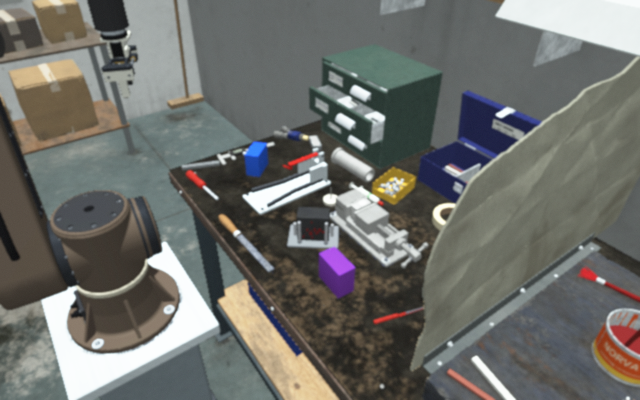

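View pics/top0.png

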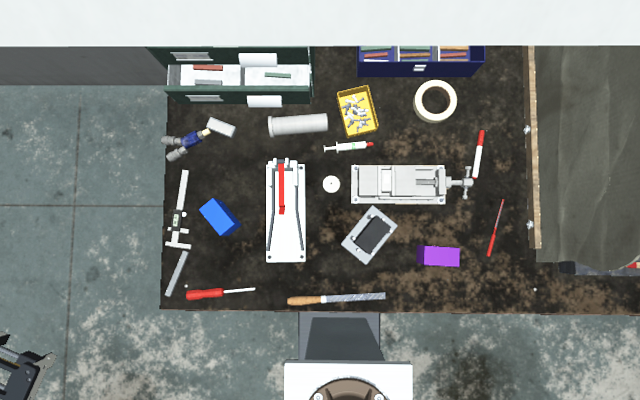

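The top view shows the carrier at about (286,212) with its lane pointing up the picture (+x), and the red catch at (282,190). The stand with the black electrode is at about (369,235). The blue (219,217) and purple (438,256) blocks are decoys. Next I'll measure these from the depth.

Run:
```python
from h import *
z=np.load('pics/top0.npz'); im,W=z['im'].astype(int),z['W']
def box(u0,u1,v0,v1):
    m=np.zeros(im.shape[:2],bool); m[v0:v1,u0:u1]=1; return m
def rect(m,name):
    m=m&np.isfinite(W[...,2]); P=W[m]; 
    r=cv2.minAreaRect((P[:,:2]*1000).astype(np.float32)); print(name,m.sum(),'rect mm',r,'z',np.nanpercentile(P[:,2],[5,50,95]).round(4),'mean',P.mean(0).round(4))
    return P
Z=W[...,2]
b=box(335,400,200,270)
rect(b&(Z>.074+.004)&(Z<.095)&(im.max(-1)<90),'electrode top')
rect(b&(Z>.004)&(Z<.02),'stand base')
b2=box(260,312,150,270)
rect(b2&(Z>.005)&(Z<.016)&(im.min(-1)>120),'deck')
rect(b2&(Z>.005)&(im.min(-1)>90),'carrier all')
red=b2&(im[...,0]>150)&(im[...,1]<90)
P=rect(red,'catch')
for n in (0,): 
    for x in np.arange(.3,.72,.02):
        q=P[abs(P[:,0]-x)<.01]
        if len(q): print(round(x,2),len(q),q.mean(0).round(4))
# bench
print('bench',np.nanmedian(Z[270:290,320:330]))
big=cv2.resize(z['im'][150:275,255:405,::-1],None,fx=5,fy=4.8,interpolation=cv2.INTER_CUBIC); cv2.imwrite('pics/zoom0.png',big)
s=np.load('pics/scene0.npz')['im'][140:270,235:395,::-1]; cv2.imwrite('pics/zoom1.png',cv2.resize(s,None,fx=4.6,fy=4.6,interpolation=cv2.INTER_CUBIC))
```

```text
electrode top 646 rect mm ((474.11279296875, -50.65452575683594), (43.91860580444336, 81.32490539550781), 51.25475311279297) z [0.0822 0.0846 0.087 ] mean [ 0.4738 -0.0499  0.0846]
stand base 1085 rect mm ((476.229736328125, -47.690650939941406), (170.04226684570312, 162.98788452148438), 0.24525490403175354) z [0.0047 0.0085 0.0123] mean [ 0.4852 -0.0475  0.0086]
deck 2654 rect mm ((528.6844482421875, 160.9681396484375), (248.4772186279297, 99.14751434326172), 1.023866891860962) z [0.0081 0.0107 0.0135] mean [0.5097 0.1578 0.0107]
carrier all 3558 rect mm ((528.6844482421875, 160.9681396484375), (248.4772186279297, 99.14751434326172), 1.023866891860962) z [0.0084 0.0114 0.0729] mean [0.526  0.1593 0.0211]
catch 250 rect mm ((579.8680419921875, 161.96023559570312), (117.4349365234375, 11.893102645874023), 1.796587347984314) z [0.0873 0.094  0.0963] mean [0.5798 0.1618 0.0933]
0.52 20 [0.5249 0.1612 0.0924]
0.54 42 [0.5403 0.1607 0.0902]
0.56 40 [0.5597 0.1615 0.0941]
0.58 45 [0.5795 0.1618 0.0942]
0.6 41 [0.5998 0.1622 0.0939]
0.62 44 [0.6197 0.1625 0.0941]
0.64 18 [0.6343 0.1631 0.0942]
bench 0.00042383465011341936
```

View pics/zoom0.png

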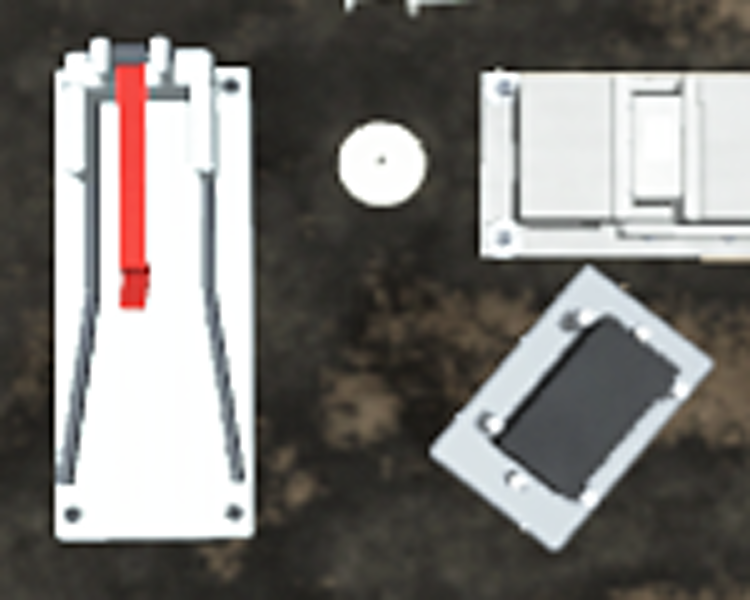

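View pics/zoom1.png

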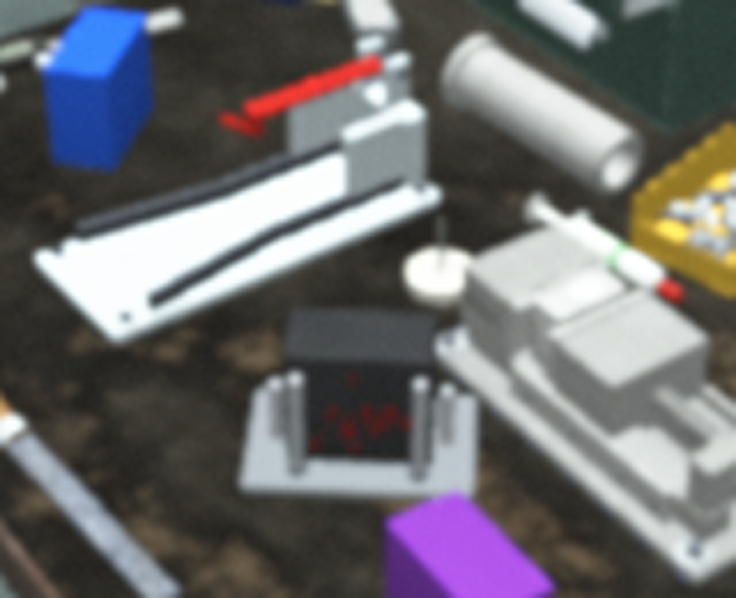

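```bash
cat >> h.py <<'E'
def R(a):
    a=np.radians(a); c,s=np.cos(a),np.sin(a)
    return np.array([[c,s,0],[s,-c,0],[0,0,-1.]])
E
python3 - <<'E'
from h import *
z=np.load('pics/top0.npz'); im,W=z['im'].astype(int),z['W']; Z=W[...,2]
# carrier: long-edge fit per row
m=np.zeros(Z.shape,bool); m[150:270,258:315]=1
m&=(im.min(-1)>110)&(Z<.016)&(Z>.004)
L=[];Rr=[]
for v in range(175,258):
    u=np.where(m[v])[0]
    if len(u)>4: L.append(W[v,u[0],:2]); Rr.append(W[v,u[-1],:2])
for e in (L,Rr):
    e=np.array(e); vx,vy,x0,y0=cv2.fitLine(e.astype(np.float32),cv2.DIST_HUBER,0,.001,.001).ravel()
    print('edge angle',np.degrees(np.arctan(vy/vx)),'y at x=.5287',y0+(0.5287-x0)*vy/vx)
# stand base by convex hull
b=np.zeros(Z.shape,bool); b[200:270,335:405]=1
b&=(Z>.004)&(Z<.014)&(im.min(-1)>110)
n,lab,st,_=cv2.connectedComponentsWithStats(b.astype(np.uint8)); k=1+np.argmax(st[1:,4])
print('stand',cv2.minAreaRect((W[lab==k][:,:2]*1000).astype(np.float32)))
b=np.zeros(Z.shape,bool); b[200:270,335:405]=1
b&=(Z>.076)&(Z<.095)&(im.max(-1)<90)
P=W[b][:,:2]; mu=P.mean(0); w,V=np.linalg.eigh(np.cov((P-mu).T)); print('elec',mu,np.degrees(np.arctan2(V[1,1],V[0,1])))
# scene camera
z2=np.load('pics/scene0.npz'); i2,W2=z2['im'].astype(int),z2['W']
b=(abs(W2[...,0]-.474)<.07)&(abs(W2[...,1]+.05)<.07)&(W2[...,2]>.08)&(W2[...,2]<.09)&(i2.max(-1)<100)
P=W2[b]; print('scene elec',P.mean(0),cv2.minAreaRect((P[:,:2]*1000).astype(np.float32)))
r=(i2[...,0]>150)&(i2[...,1]<80)&(abs(W2[...,0]-.58)<.08)&(abs(W2[...,1]-.162)<.04)
print('scene catch',W2[r].mean(0),np.polyfit(W2[r][:,0],W2[r][:,1],1))
# body footprints
F=np.concatenate([W.reshape(-1,3),W2.reshape(-1,3)]); F=F[np.isfinite(F).all(1)]
for nm,(x,y,a) in dict(pick=(.474,-.0505,-38.9),deck=(.4637,.160,1),pock=(.56,.1617,1)).items():
    q=(F[:,:2]-[x,y])@R(a)[:2,:2]; k=(abs(q[:,0])<.05)&(abs(q[:,1])<.11); o=k&(abs(q[:,1])>.05)
    print(nm,np.percentile(F[k,2],99.8),'outer',np.percentile(F[o,2],99.8))
    for zz in (.079,.2): print(robot.ik([x,y,zz-.019],R(a)))
E
```

```text
edge angle 1.0168445 y at x=.5287 0.20996353
edge angle 0.65916395 y at x=.5287 0.11307029
stand ((474.3488464355469, -51.54188537597656), (83.11293029785156, 130.50564575195312), 51.208126068115234)
elec [ 0.47372442 -0.04971208] 141.12650119645392
scene elec [ 0.46895062 -0.05480862  0.08528926] ((470.8012390136719, -52.18596649169922), (47.319461822509766, 81.4350357055664), 49.23847198486328)
scene catch [0.57551546 0.16110301 0.09328583] [0.03182385 0.14278789]
pick 0.08847395336478675 outer 0.018398139249872568
[ 1.76447036e+01  1.24994691e+01 -3.61656821e+01  2.54444375e-14
 -4.13348489e+01  3.34552964e+01]
[ 17.64470358   3.7910717  -27.39234952   0.         -58.81657878
  33.45529642]
deck 0.02756592387554234 outer 0.010498612457673771
[ 4.20542180e+01  1.36682230e+01 -3.44797391e+01  2.54444375e-14
 -4.18520379e+01  4.89457820e+01]
[ 42.05421804   5.16694544 -25.85364015   0.         -58.97941441
  48.94578196]
pock 0.09681459742336404 outer 0.015788892568545203
[ 35.31760972  21.1251823  -22.85506031   0.         -46.01975738
  55.68239028]
[ 35.31760972  13.88803892 -14.97279113   0.         -61.13916995
  55.68239028]
```

```bash
python3 - <<'E'
from h import *
a=-38.8; p=np.array([.4740,-.0508])
robot.goto([*p,.16],R(a))
robot.servo_line([*p,.041],speed=.1)
print(robot.read_t(),robot.read_position(),robot.read_force(),robot.read_grip_width())
grab('scene','s1')
robot.move_gripper(0.0)
print(robot.read_t(),robot.read_position(),robot.read_force(),robot.read_grip_width())
grab('scene','s2');grab('top','t2')
E
python3 - <<'E'
import cv2,numpy as np
a=cv2.imread('pics/s2.png')[140:300,220:400];b=cv2.imread('pics/t2.png')[160:320,280:460]
cv2.imwrite('pics/c2.png',cv2.resize(np.hstack([a,b]),None,fx=2.2,fy=2.2))
E
```

```text
3.9833 [ 0.47445569 -0.05071052  0.04150111] [-0.36477985  0.99373759  0.19170912] 1.0007789280205062
4.8 [ 0.4733542  -0.05120821  0.04092039] [-1.73915409 -3.04587021  2.90496232] 0.49870411045951873
```

View pics/c2.png

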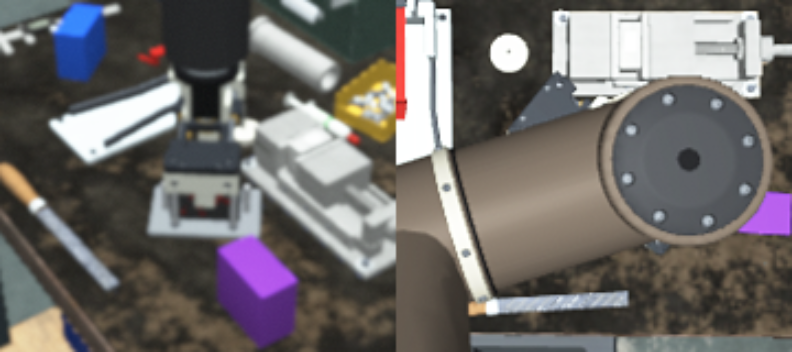

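The grip reads 43.9 mm wide, which matches the electrode. The picture shows the jaws closed between the posts. Next I'll lift and carry it.

```bash
cat >> h.py <<'E'
CA=1.0; CO=np.array([.5887,.1623])
def car(x,y=0):
    c,s=np.cos(np.radians(CA)),np.sin(np.radians(CA)); return CO+np.array([c*x-s*y,s*x+c*y])
E
python3 - <<'E'
from h import *
p=robot.read_position()
robot.servo_line([p[0],p[1],.155],speed=.12)
print('lifted',robot.read_grip_width(),robot.read_force())
d=car(-.125)
robot.goto([*d,.155],R(CA))
robot.servo_line([*d,.060],speed=.12)
f0=robot.read_force()
robot.servo_line([*d,.0435],speed=.04)
print(robot.read_t(),robot.read_position(),f0,robot.read_force(),robot.read_grip_width())
grab('scene','s3')
E
python3 - <<'E'
import cv2,numpy as np
a=cv2.imread('pics/s3.png')[120:280,220:400]
cv2.imwrite('pics/c3.png',cv2.resize(a,None,fx=3.5,fy=3.5))
E
```

```text
lifted 0.4983316632108674 [ 0.35279501 -0.74436162 -5.89889464]
8.3583 [0.46358245 0.16005285 0.04321307] [ 0.50819613  1.24528407 -4.22285848] [ 0.10386451 -0.1757789  -4.7518423 ] 0.500915606447351
```

View pics/c3.png

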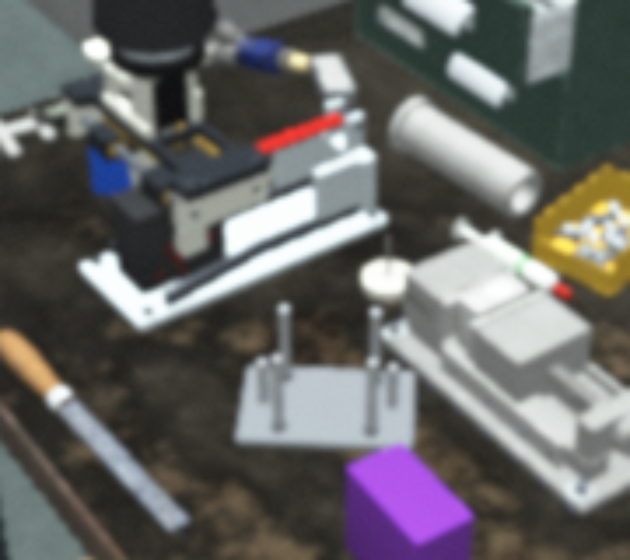

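Run:
```python
from h import *
d=car(-.125)
robot.servo_line([*d,.0428],speed=.02)
print(robot.read_force())
robot.move_gripper(1.0); robot.dwell(.3)
print(robot.read_t(),robot.read_position(),robot.read_force(),robot.read_grip_width())
robot.servo_line([*d,.17],speed=.15)
q=np.array(robot.read_qpos()); q[0]+=50; robot.movej(q)
for n in('scene','top'):
    im,D=grab(n,n+'4'); np.savez('pics/'+n+'4.npz',im=im,d=D,W=cloud(n,D))
print(robot.read_t())
z=np.load('pics/top4.npz'); im,W=z['im'].astype(int),z['W']
P=W[(abs(W[...,0]-.464)<.07)&(abs(W[...,1]-.160)<.05)&(W[...,2]>.078)&(W[...,2]<.095)&(im.max(-1)<90)]
print(len(P),P.mean(0),cv2.minAreaRect((P[:,:2]*1000).astype(np.float32)))
q=(P[:,:2]-CO)@np.array([[np.cos(np.radians(CA)),-np.sin(np.radians(CA))],[np.sin(np.radians(CA)),np.cos(np.radians(CA))]])
print('carrier frame mean',q.mean(0),q.min(0),q.max(0))
a=cv2.imread('pics/scene4.png')[120:260,220:400];b=cv2.imread('pics/top4.png')[150:290,220:400]
cv2.imwrite('pics/c4.png',cv2.resize(np.hstack([a,b]),None,fx=2.2,fy=2.2))
```

```text
[-0.17794825 -0.10967924 -1.72289807]
9.8583 [0.46371007 0.16013087 0.0427786 ] [-0.40558847  0.66992921  0.15885325] 1.0008269039649578
12.4917
575 [0.46448928 0.15958154 0.08671888] ((465.95947265625, 160.98020935058594), (79.28012084960938, 42.36101531982422), 0.8044266700744629)
carrier frame mean [-0.12423924 -0.00055027] [-0.16245518 -0.02037282] [-0.08303992  0.02193144]
```

View pics/c4.png

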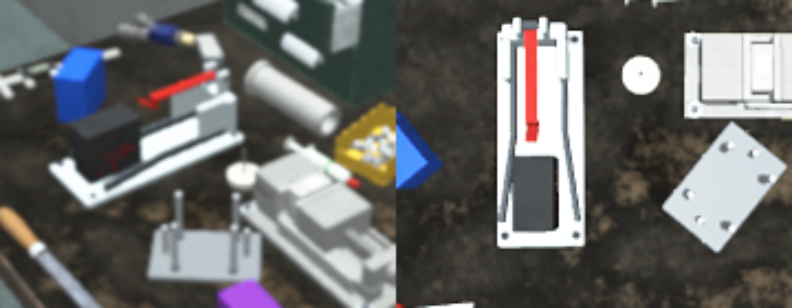

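The electrode stands upright and aligned at carrier x ≈ -124 mm, y ≈ -1 to 0 mm, with the catch down. Next I'll regrasp its outer end, high up, and slide it in.

Run:
```python
from h import *
g=car(-.153)
robot.goto([*g,.15],R(CA))
robot.servo_line([*g,.053],speed=.12)
robot.move_gripper(0.0)
print(robot.read_t(),robot.read_position(),robot.read_force(),robot.read_grip_width())
z=robot.read_position()[2]; z=.053
for x in (-.135,-.115,-.095,-.075,-.055,-.04):
    robot.servo_line([*car(x),z],speed=.05)
    f=robot.read_force(); print(x,robot.read_position().round(4),f.round(2),robot.read_grip_width())
    if np.linalg.norm(f)>15: print('STOP');break
grab('scene','s5')
print(robot.read_t())
a=cv2.imread('pics/s5.png')[120:260,220:400]; cv2.imwrite('pics/c5.png',cv2.resize(a,None,fx=4,fy=4))
```

```text
15.6833 [0.43571581 0.15960481 0.05302389] [-0.2946771  -0.08855678  1.04534537] 0.5003661387745965
-0.135 [0.4539 0.1598 0.053 ] [-0.42 -1.96  1.47] 0.49652943960125095
-0.115 [0.4732 0.1598 0.053 ] [-3.1  -1.76  5.34] 0.4997587467392
-0.095 [0.4933 0.1603 0.053 ] [-2.44 -2.06  4.57] 0.5023972032975982
-0.075 [0.5133 0.1607 0.053 ] [-3.39 -1.79  4.31] 0.4945751206104295
-0.055 [0.5332 0.1611 0.053 ] [-2.36 -1.31  5.14] 0.5002818115106614
-0.04 [0.5485 0.1614 0.0531] [-2.77 -1.54  5.77] 0.4970777433018599
18.8917
```

View pics/c5.png

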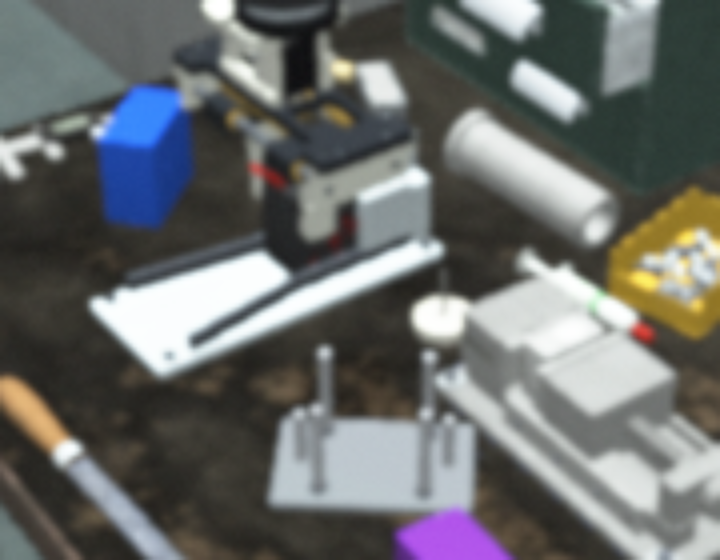

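The catch's lip (red, at about (265,172)) is riding on the electrode between the fingers, and the forces are small. I'll go on to the stop in small steps.

Run:
```python
from h import *
z=.053
for x in np.arange(-.036,-.0195,.002):
    robot.servo_line([*car(x),z],speed=.03)
    f=robot.read_force(); print(x.round(4),((robot.read_position()[:2]-CO)).round(4),f.round(2))
    if f[0]<-9: print('contact');break
grab('scene','s6'); print(robot.read_t())
a=cv2.imread('pics/s6.png')[120:260,220:400]; cv2.imwrite('pics/c6.png',cv2.resize(a,None,fx=4,fy=4))
```

```text
-0.036 [-0.0368 -0.0009] [-5.25 -1.12  6.74]
-0.034 [-0.0352 -0.001 ] [-7.04 -1.06  8.51]
-0.032 [-0.0331 -0.0009] [-5.58 -0.78  7.76]
-0.03 [-0.031  -0.0008] [-6.44  0.79  6.47]
-0.028 [-0.029  -0.0008] [-6.08 -0.67  7.46]
-0.026 [-0.0269 -0.0008] [-6.03 -0.54  7.69]
-0.024 [-0.0253 -0.0008] [-7.63 -0.39  8.32]
-0.022 [-0.0251 -0.0009] [-16.     2.05  14.75]
contact
20.975
```

View pics/c6.png

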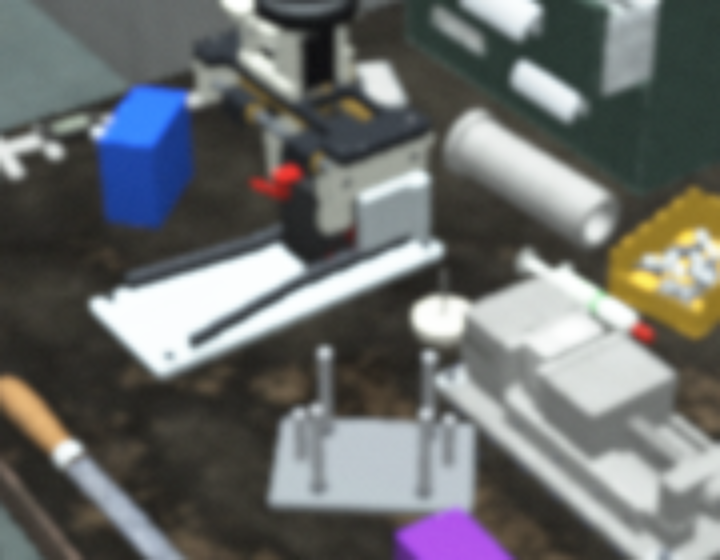

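Run:
```python
from h import *
def red(W,im):
    im=im.astype(int); m=(im[...,0]>120)&(im[...,1]<70)&(abs(W[...,0]-.55)<.05)&(abs(W[...,1]-.162)<.03)&(W[...,2]>.06)
    return W[m]
def show(P):
    x=P[:,0]-CO[0]
    for a in np.arange(-.08,.06,.01):
        k=(x>=a)&(x<a+.01)
        if k.sum(): print(a.round(3),k.sum(),'z',P[k,2].min().round(4),P[k,2].mean().round(4),P[k,2].max().round(4))
for f in ('scene0','scene4'):
    z=np.load(f'pics/{f}.npz'); print(f);show(red(z['W'],z['im']))
im,d=grab('scene'); print('now',robot.read_force(),robot.read_ft_torque());show(red(cloud('scene',d),im))
```

```text
scene0
-0.08 4 z 0.0932 0.0943 0.0953
-0.07 8 z 0.0854 0.0901 0.0953
-0.06 18 z 0.0822 0.0889 0.098
-0.05 12 z 0.0894 0.0934 0.0968
-0.04 15 z 0.0902 0.094 0.097
-0.03 9 z 0.0918 0.0937 0.0949
-0.02 11 z 0.0915 0.0941 0.0953
-0.01 8 z 0.0908 0.0941 0.0974
-0.0 12 z 0.0913 0.0943 0.0969
0.01 1 z 0.0964 0.0964 0.0964
scene4
-0.08 5 z 0.092 0.095 0.098
-0.07 7 z 0.0852 0.0895 0.0947
-0.06 18 z 0.079 0.0886 0.0942
-0.05 14 z 0.0877 0.094 0.0962
-0.04 14 z 0.0883 0.0939 0.0979
-0.03 10 z 0.0929 0.0946 0.0967
-0.02 11 z 0.0932 0.0948 0.0974
-0.01 8 z 0.092 0.094 0.0965
-0.0 10 z 0.0921 0.0942 0.0964
0.01 1 z 0.0934 0.0934 0.0934
now [-16.01852884   2.37708171  14.20031247] [0.697006   5.3876721  0.13909746]
-0.08 3 z 0.0937 0.0951 0.0961
-0.07 8 z 0.0853 0.0904 0.0933
-0.06 16 z 0.0811 0.0873 0.0963
-0.05 13 z 0.0841 0.0925 0.0963
-0.04 3 z 0.0912 0.0929 0.0941
```

The catch is back to its "down" profile and the push reached the end stop. I'll ease off the preload by about 1 mm, release, and go up.

Run:
```python
from h import *
robot.servo_line([*car(-.0262),.053],speed=.02)
print(robot.read_force(),robot.read_position()[:2]-CO)
robot.move_gripper(1.0); robot.dwell(.2)
print(robot.read_force(),robot.read_grip_width())
robot.servo_line([*car(-.0262),.19],speed=.12)
q=np.array(robot.read_qpos()); q[0]+=50; robot.movej(q); robot.dwell(.3)
for n in('scene','top'):
    im,D=grab(n,n+'7'); np.savez('pics/'+n+'7.npz',im=im,d=D,W=cloud(n,D))
print(robot.read_t())
z=np.load('pics/top7.npz'); im,W=z['im'].astype(int),z['W']
Q=(W[...,:2]-CO)@np.array([[np.cos(np.radians(CA)),-np.sin(np.radians(CA))],[np.sin(np.radians(CA)),np.cos(np.radians(CA))]])
k=(abs(Q[...,0])<.06)&(abs(Q[...,1])<.03)&(W[...,2]>.078)&(W[...,2]<.095)&(im.max(-1)<90)
print('elec',k.sum(),Q[k].min(0),Q[k].max(0),np.percentile(W[k][:,2],[5,50,95]))
A=np.c_[Q[k],np.ones(k.sum())]; print('plane',np.linalg.lstsq(A,W[k][:,2],rcond=None)[0])
for f in ('top0','top7','scene0','scene7'):
    z=np.load(f'pics/{f}.npz'); im,W=z['im'].astype(int),z['W']
    m=(im[...,0]>120)&(im[...,1]<70)&(abs(W[...,1]-.162)<.03)&(abs(W[...,0]-.58)<.07)&(W[...,2]>.06)
    P=W[m]; x=P[:,0]-CO[0]; k=(x>-.045)&(x<.04); print(f,m.sum(),np.polyfit(x[k],P[k,2],1), P[x<-.05][:,2].mean())
a=cv2.imread('pics/scene7.png')[120:260,220:400];b=cv2.imread('pics/top7.png')[130:270,200:380]
cv2.imwrite('pics/c7.png',cv2.resize(np.hstack([a,b]),None,fx=2.2,fy=2.2))
```

```text
[-1.27652896  0.44117223  2.67883543] [-0.02609968 -0.00024671]
[ 0.50462351  0.64522652 -0.87553495] 1.0013725992083053
25.975
elec 358 [-0.03658929 -0.02084765] [0.05741235 0.0197819 ] [0.08459728 0.08697508 0.08941284]
plane [-0.00091625  0.00361878  0.08701117]
top0 91 [0.00449928 0.09431702] 0.08941035074880495
top7 48 [0.60570833 0.0973437 ] 0.08961635463146543
scene0 123 [0.00213365 0.09408812] 0.0899283561664805
scene7 167 [-0.00612411  0.09251926] 0.09006124395444443
```

View pics/c7.png

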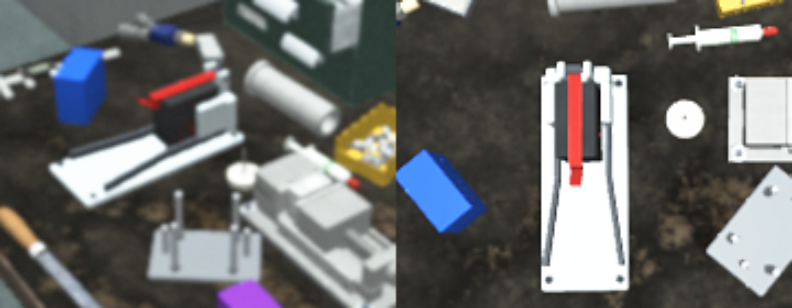

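Run:
```python
import numpy as np
for f in ('top0','top7'):
    z=np.load(f'pics/{f}.npz'); im,W=z['im'].astype(int),z['W']
    m=(im[...,0]>140)&(im[...,1]<100)&(abs(W[...,1]-.162)<.03)&(abs(W[...,0]-.58)<.08)&(W[...,2]>.06)
    P=W[m]; x=P[:,0]-.5887
    print(f,[(a.round(2),(np.median(P[(x>=a)&(x<a+.02),2])*1000).round(1)) for a in np.arange(-.08,.05,.02) if ((x>=a)&(x<a+.02)).any()])
```

```text
top0 [(np.float64(-0.08), np.float64(93.1)), (np.float64(-0.06), np.float64(89.1)), (np.float64(-0.04), np.float64(94.0)), (np.float64(-0.02), np.float64(94.2)), (np.float64(0.0), np.float64(94.1)), (np.float64(0.02), np.float64(94.3)), (np.float64(0.04), np.float64(93.7))]
top7 [(np.float64(-0.08), np.float64(92.6)), (np.float64(-0.06), np.float64(91.5)), (np.float64(-0.04), np.float64(93.7)), (np.float64(-0.02), np.float64(93.0)), (np.float64(0.0), np.float64(93.9)), (np.float64(0.02), np.float64(93.4)), (np.float64(0.04), np.float64(94.8))]
```

The catch profile matches its initial down state, and the arm is clear of everything. Handing in.

```bash
python3 -c "
from rig import robot
print(robot.job_done())"
```

```text
the job is handed in; nothing more can be done
None
```

I lifted the electrode out of its stand, set it upright on the open deck and let go. I then took it again at its outer end and slid it under the catch until it met the end stop. I handed the job in at about 26 s; no verdict was reported.

**On the deck:** before the slide it stood at about carrier x = -124 mm, y ≈ 0, along the lane to within about 1°, with the catch down. The catch's lip was seen riding on the electrode partway through the slide.

**Last checks:**
- **Electrode:** it stands upright with its top level at 87 mm. Its outer end is at about -37 mm, so its centre is about 4 mm inward of the loaded position. That is at the limit of the pocket's play, and inside the 6 mm tolerance by about the 2 mm calibration error.
- **Catch:** its height profile matches the starting "down" profile to within about 1 mm, apart from about 2 mm at the toe and lip, behind the electrode.
- **Robot:** the gripper is open and the arm is clear of everything. The highest force I read, at the end stop, was about 22 N.

**A check that disagreed:** one fit of the catch's slope from the top view gave an impossible value. Its colour mask had kept too few pixels; a looser mask and the scene camera both showed the catch down.

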